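# Key the forming roll onto the bar bender

### The job

The forming roll on the bar bender's upright shaft has been left sitting on its two tabs. Turn it on the shaft, without lifting it off, until the tabs drop into the keyways and it sits fully home on the collar; then lay the thick hold-down washer flat on top of the roll, over the stud. Let go, and leave the other things on the bench where they are.

Things in the scene. Friction and masses are not known exactly. Their poses are not given: they have to be found in the camera images.
- bender: Green bar bender fixed to the bench: gearbox 190 x 110 mm, 48 mm high, on a foot 225 x 150 x 12 mm that reaches from x = -88 to +138 mm. Origin on the bench under the axis of the upright shaft; z up; the two keyways lie along +x and -x, and so do two steel ribs on the gearbox top. A drive stub sticks out on the -y side at x = +50 mm to y = -105 mm, 30 mm up.
- follower_top (a point): Top centre of the fixed spool-shaped follower roll on the gearbox, 34 mm in diameter, 82 mm above the bench, 98 mm from the shaft axis along the bender's +x.
- seat (a point): Centre of the top face of the dark collar (60 mm diameter) round the foot of the shaft, 60 mm above the bench: the forming roll's underside must come down onto it.
- shaft_end (a point): Centre of the end face of the plain steel shaft (32 mm diameter, does not turn), 88 mm above the bench. Two opposite keyways, 11 mm wide, open at this face, run 14 mm down and are cut in to 8 mm from the axis, along the bender's +x and -x.
- stud_tip (a point): Pointed tip of the stud (12 mm diameter) that stands on the shaft end: on the shaft axis, 118 mm above the bench.
- roll: Steel forming roll, loose on the shaft, about 0.5 kg: a round flange 76 mm in diameter, 10 mm thick, under a round hub 52 mm in diameter; 32 mm high in all; bore 34 mm. Origin at the centre of its underside, z up. Two opposite inner tabs lie along its +x and -x, with dark index lines above them on flange and hub top. At the start its underside is 12 mm above the collar.
- tab (a point): Middle of the underside of the roll's +x tab (the -x one is alike): 8 mm wide, 12 mm high, 16 mm above the roll's underside, reaching inward to 9.5 mm from the axis. At the start both tabs rest on the shaft's end face. With the roll's x axis along the bender's, either way round (free play about 0.09 rad each way), the roll drops 12 mm onto the collar.
- washer: Thick dark steel hold-down washer lying on the bench: 60 mm outer diameter, 16 mm hole, 14 mm thick, about 0.3 kg. Origin at the centre of its underside, z up. On the seated roll its underside is 92 mm above the bench, and the stud stands 12 mm out of it.
- tape_measure: Bystander: red tape measure standing on the bench, 72 x 40 mm, 66 mm high. Origin at the centre of its underside.
- flat_bar: Bystander: steel flat bar, 150 (x) x 40 (y) x 8 mm. Origin at the centre of its underside.
- screwdriver: Bystander: screwdriver with a red handle lying along its x axis, about 200 mm long. Origin at the middle of its length, on the underside.
Things that resemble listed ones, but are neither listed nor needed, are in the scene too. What is meant by the washer is not pink, and is the smaller of those in its own colour.

How it is judged:
On the way, in this order (a step that is already met when the one before it is completed fails the run):
1. the roll is turned until its tabs drop into the keyways and it sits home on the collar (z of roll in the frame of bender between 0.057 and 0.0625 m and angle between the x axis of roll and the x axis of bender, either way round below 0.25 rad and horizontal distance between roll and bender below 0.004 m and angle between roll's own z axis and vertical below 0.06 rad), for 0.2 s.
2. the washer lies flat on the seated roll, over the stud (all of step 1 and z of washer in the frame of bender between 0.089 and 0.0955 m and horizontal distance between washer and stud_tip below 0.005 m and angle between washer's own z axis and vertical below 0.08 rad), for 0.2 s.
At the end, for the whole second after the job is handed in: The roll sits on the collar (underside within about 2.5 mm of it, upright, on the shaft axis, tabs in the keyways) and the washer lies flat on it over the stud (underside within about 3 mm of the roll's top, centre within 5 mm of the axis); both released and at rest (all of step 2 and linear speed of each of roll, washer below 0.02 m/s); the robot touches nothing.
It fails at once if the roll is lifted off the shaft (underside above the shaft's end face) (z of roll in the frame of bender above 0.088 m).
It fails at once if the tape measure is moved more than 4 cm (distance of tape_measure from where it was at the start of the episode above 0.04 m).
It fails at once if the flat bar is moved more than 4 cm (distance of flat_bar from where it was at the start of the episode above 0.04 m).
It fails at once if the screwdriver is moved more than 4 cm (distance of screwdriver from where it was at the start of the episode above 0.04 m).
It also fails if it takes over 53 s, if anything falls off the work surface, if the arm or the gripper's body presses on something with over 40 N, if the wrist force passes 120 N, or if a joint passes its speed limit or range.

### The arm

A 6-joint arm with a two-finger parallel gripper is mounted at the origin on the work surface. World frame = base frame: x ahead of the robot, y to its left, z up, the work surface at z = 0. Lengths are in m, angles in rad, forces in N, time in s.
With the tool pointing down it reaches from about 0.3 to 0.95 m from the base axis. Payload 3.1 kg.
Tool frame: the origin (TCP) lies midway between the tips of the shut fingers; the grasp point (between the pads) lies 19 mm behind it (manip.tcp_to_grasp is the distance from the TCP to the grasp point, in m); z points along the fingers, y is the line along which they close (so a half turn about z gives the same grasp; the last joint's range is limited). The gripper opens to 85 mm and grips with 20 to 120 N. Pads are 22 mm wide; open, the fingers measure 114 mm over their backs; the gripper's body (76 mm by 85 mm) begins 54 mm behind the grasp point. The pads swing forward as they close: fully open they stand 13 mm farther back than shut.
Start: joints at [-1.205, 0.308, 1.634, -0, 1.2, -0.07], TCP at [0.264, -0.567, 0.231] pointing down, gripper open.
Joint ranges: [-3.06, 3.06], [-0.79, 1.96], [0.05, 2.63], [-1.19, 4.34], [0.05, 2.64], [-2.94, 2.94]. Speed limits (rad/s): [2.79, 2.79, 3.14, 3.14, 3.14, 3.14].

### API

Orientations are given as a rotation vector (axis times angle).
In Python, from plant import manip gives the robot as it stands.
- The arm moves only by the tool step_arm, never from a script. Its argument "motion" is text: rows parted by semicolons, each of 4 numbers parted by spaces: the shift along the world's x, y, z in mm, then the turn about the world's z in rad. In form: tx ty tz twist; .... A call has 1 to 20 rows; each row is the pose to reach, as a shift and turn from the pose commanded when the call began; what a row does not reach only later rows make up. A row lasts 1/12 s, in which the tool goes at most 41.7 mm and 7.16 degrees, less where a joint would pass 70% of its speed; a pose out of reach is approached as far as the arm can. A call with a gripper value outside its range is refused whole. "grip" is the gripper command: -1 is shut, 1 is fully open, values between are in proportion, set as the call begins (left out, the last holds). The fingers move at their own pace and stop on an object; the grip force is fixed at half the most. Time passes only in rows, so rows that repeat a pose let the fingers close. It gives the time, the measured TCP pose, the force, the opening and the grip force at its end, in the units of the state.
- manip.get_state(): the state, without advancing time (a new reading comes with each control period).
- manip.snapshot(name): name is "scene" or "side" or "wrist"; returns a dict with "image" (384x512x3 uint8, red, green, blue), "fx", "fy", "cx", "cy" (pixels), "R" (3x3) and "t" (3): a world point X has camera coordinates R X + t. Camera axes: x right, y down, z forward; pixel columns grow to the right and rows downward; lengths in m; the calibration is good to about 2 mm. A picture is of the moment at which its call begins. There is no depth.
- manip.finish_job(): hands the job in; it is judged then, once.
Trained networks look in a picture, given as the dict that the camera call returned (one of the last four; its "shot" number tells which), for a name from the list of things; names that differ only in an ending like _2 or _b are one class to them, and where a whole thing is asked for, a point or a joint stands for the part that bears it (a point fixed in the world has none). Each returns a list of dicts, best first, with "conf" (0 to 1); they miss things now and then, are a little off and sometimes report something else, mostly with a low value. They report only what shows in the picture. A call takes as long as a camera call. They do not tell look-alikes from the thing itself.
- manip.recognise(picture, name): "extent" ([centre column, centre row, width, height] in pixels, round what is visible of it).
The state is a dict: "time": time; "joints": joint angles; "qd": joint speeds; "tau": joint torques, N m; "ee_pos": TCP position; "orientation": TCP orientation; "wrist_force": force on the tool from outside, world axes, zero at the start; "torque": the same for the moment, N m; "opening": finger opening in m; "gripper_force": force on a finger pad.
Only numpy, scipy, OpenCV 4.12 (cv2) and the standard library are available. Lean on these libraries where they do the work, as an engineer would, in place of code of your own. Each camera call takes 0.05 s, during which the arm holds its last target. There are 200 camera calls.

## Working session

There is one attempt and no reset: what is moved stays moved. The work goes in short steps, Python scripts to look and compute and a tool call to move; the robot and the scene stay as the last step left them, time stands still between calls to the robot, and variables do not carry over. Pictures are saved under pics/ and viewed, at most 10 in all, crops included, and the job is handed in when it is done.

Besides the shell and the picture viewer there is one more tool, called after "Request:" by a JSON object that holds its "name" and its "arguments", one argument or row to a line. step_arm: Moves the arm, as the interface text tells. Its arguments: {"type":"object","properties":{"motion":{"type":"string"},"grip":{"type":"number"}},"required":["motion"]}

```bash
mkdir -p pics; python3 - <<'E'
from plant import manip
import cv2,numpy as np
ims=[]
for n in("scene","side"):
    p=manip.snapshot(n); im=cv2.cvtColor(p["image"],cv2.COLOR_RGB2BGR); cv2.imwrite(f"pics/{n}0.png",im)
    C=-p["R"].T@p["t"];print(n,p["fx"],C.round(3),p["R"][2].round(3))
    for o in("bender","roll","washer","follower_top","stud_tip","tape_measure","flat_bar","screwdriver"):
        print(o,[(np.round(d["extent"]).astype(int).tolist(),round(d["conf"],2)) for d in manip.recognise(p,o)][:4])
    ims.append(im)
cv2.imwrite("pics/both.png",cv2.resize(np.vstack(ims),None,fx=.78,fy=.78))
s=manip.get_state();print(s)
E
```

```text
scene 433.29824569468184 [1.13  0.254 1.004] [-0.529 -0.22  -0.82 ]
bender [([264, 222, 90, 89], 0.84)]
roll [([273, 197, 30, 30], 0.97)]
washer [([197, 133, 27, 29], 0.82), ([182, 182, 23, 21], 0.59)]
follower_top [([265, 223, 92, 92], 0.75)]
stud_tip [([265, 224, 91, 91], 0.68)]
tape_measure [([387, 226, 33, 34], 0.9)]
flat_bar []
screwdriver [([350, 290, 31, 78], 0.72)]
side 419.2393778128201 [ 0.477 -0.678  0.958] [ 0.058  0.628 -0.776]
bender [([277, 201, 77, 55], 0.59)]
roll [([267, 185, 33, 23], 0.55)]
washer [([278, 285, 25, 22], 0.7), ([262, 326, 27, 31], 0.62), ([208, 306, 36, 39], 0.6)]
follower_top [([275, 202, 83, 58], 0.89)]
stud_tip [([275, 203, 86, 54], 0.97)]
tape_measure [([238, 127, 29, 22], 0.57)]
flat_bar []
screwdriver [([298, 137, 59, 12], 0.61)]
{'time': 0.9, 'joints': array([-1.20472411e+00,  3.08065336e-01,  1.63375939e+00, -1.48097653e-05,
        1.19969961e+00, -6.96747946e-02]), 'qd': array([ 0.00119482,  0.00114623,  0.00059697, -0.00025427,  0.00086447,
       -0.00035375]), 'tau': array([ 1.79256413e-04, -4.15272152e+01, -2.77089733e+01, -1.41998635e-04,
        8.37248390e-04, -8.10291311e-06]), 'ee_pos': array([ 0.26380125, -0.56663196,  0.23131302]), 'orientation': array([ 3.06725343e+00,  6.79060662e-01, -5.59481975e-06]), 'wrist_force': array([ 0.141611  , -0.56549152,  0.90773229]), 'torque': array([0.01706554, 0.03236307, 0.01079415]), 'gripper_force': 0.0, 'opening': 0.08565211780220565}
```

View pics/both.png

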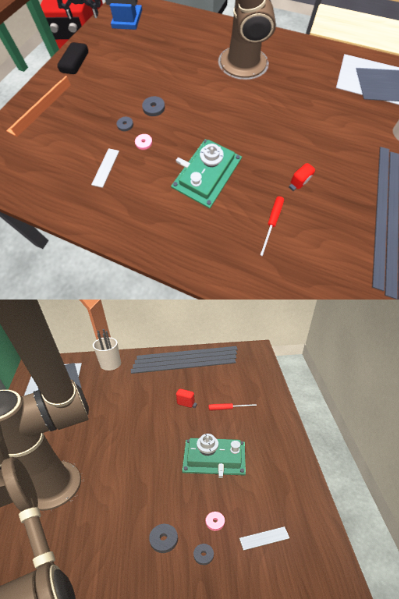

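The image shows three ring candidates, in scene/side pixels: large dark at (197,133)/(208,306), small dark at about (160,158)/(262,326), and pink at (182,182)/(278,285). By the description I choose the small dark one. Next is a close crop of that and the bender.

```bash
cat > h.py <<'E'
import numpy as np,cv2
from plant import manip
def snap(n):
    p=manip.snapshot(n); p["bgr"]=cv2.cvtColor(p["image"],cv2.COLOR_RGB2BGR); return p
def ray(p,u,v,z):
    d=p["R"].T@np.array([(u-p["cx"])/p["fx"],(v-p["cy"])/p["fy"],1]); C=-p["R"].T@p["t"]
    return C+d*(z-C[2])/d[2]
def proj(p,X):
    c=np.asarray(X)@p["R"].T+p["t"]; return np.stack([p["fx"]*c[...,0]/c[...,2]+p["cx"],p["fy"]*c[...,1]/c[...,2]+p["cy"]],-1)
def crop(im,u,v,w,h,s): 
    return cv2.resize(im[v:v+h,u:u+w],None,fx=s,fy=s,interpolation=cv2.INTER_CUBIC)
E
python3 - <<'E'
from h import *
a=snap("scene");b=snap("side")
for p,L in((a,[("big",197,133),("small",160,158),("pink",182,182)]),(b,[("big",208,306),("small",262,326),("pink",278,285)])):
    for n,u,v in L: print(n,ray(p,u,v,.007).round(3))
print(ray(a,273,197,.09),ray(b,267,185,.09))
A=crop(a["bgr"],215,170,100,100,4); A2=crop(a["bgr"],140,115,75,100,4)
B=crop(b["bgr"],225,160,100,70,4);B2=crop(b["bgr"],180,270,120,80,4)[:,:300]
B=np.vstack([B,np.zeros((40,400,3),np.uint8)])[:, :];B2=cv2.copyMakeBorder(crop(b["bgr"],225,270,75,80,4),0,0,0,0,cv2.BORDER_CONSTANT)
top=np.hstack([A,A2]);bot=np.hstack([B,B2])
cv2.imwrite("pics/c1.png",cv2.resize(np.vstack([top,bot]),None,fx=.83,fy=.83))
E
```

```text
big [ 0.372 -0.246  0.007]
small [ 0.501 -0.303  0.007]
pink [ 0.554 -0.203  0.007]
big [ 0.383 -0.244  0.007]
small [ 0.507 -0.306  0.007]
pink [ 0.557 -0.207  0.007]
[0.55634962 0.06927072 0.09      ] [0.55720552 0.04856977 0.09      ]
```

View pics/c1.png

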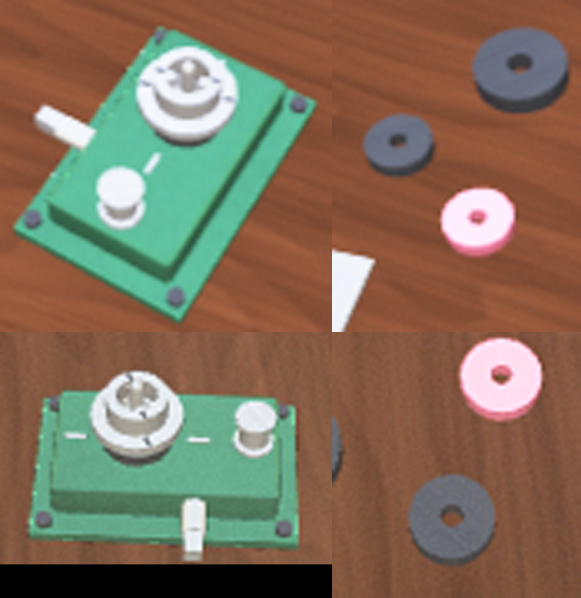

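The crop confirms the small dark washer, with its hole, at crop positions (398,140) and (452,517). The roll's index lines are at scene crop (160,70)/(230,98) and side crop (147,413)/(147,442), and the follower's top is at (120,180)/(255,408).

```bash
python3 - <<'E'
from h import *
a=snap("scene");b=snap("side");w=snap("wrist")
S=lambda x,y:(215+x/3.32,170+y/3.32); D=lambda x,y:(225+x/3.32,160+(y-332)/3.32)
for n,z,s,d in(("foll",.082,(120,180),(255,408)),("stud",.118,(188,66),(130,378)),):
    print(n,ray(a,*S(*s),z),ray(b,*D(*d),z))
for q,z in(((147,413),.104),((147,442),.082)): print("line side",ray(b,*D(*q),z))
for q,z in(((160,70),.104),((215,90),.104),((230,98),.082)): print("line scene",ray(a,*S(*q),z))
W=lambda x,y:(140+(x-332)/3.32,115+y/3.32); V=lambda x,y:(225+(x-332)/3.32,270+(y-332)/3.32)
print("washer",ray(a,*W(398,139),.014),ray(b,*V(452,515),.014))
s=manip.get_state();R=cv2.Rodrigues(s["orientation"])[0]; C=-w["R"].T@w["t"]
print("tool",R.round(3),"cam in tool",R.T@(C-s["ee_pos"]),(w["R"]@R).round(3),w["fx"],w["cx"],w["cy"])
E
```

```text
foll [0.64570486 0.04642483 0.082     ] [0.65356621 0.0524203  0.082     ]
stud [0.55549532 0.06431432 0.118     ] [0.55129913 0.06473258 0.118     ]
line side [0.5621752  0.03827701 0.104     ]
line side [0.56091789 0.02619759 0.082     ]
line scene [0.55779104 0.043031   0.104     ]
line scene [0.55912039 0.08775924 0.104     ]
line scene [0.54771619 0.096829   0.082     ]
washer [ 0.50182992 -0.30192162  0.014     ] [ 0.50478494 -0.30651539  0.014     ]
tool [[ 0.907  0.422  0.   ]
 [ 0.422 -0.907 -0.   ]
 [-0.     0.    -1.   ]] cam in tool [ 0.07997292 -0.00107367 -0.14117519] [[-0.     1.    -0.001]
 [-0.95  -0.    -0.312]
 [-0.312  0.001  0.95 ]] 344.28619136532717 257.63019508390204 195.21317174349176
```

Request:
{"name": "step_arm", "arguments": {
  "motion": "289 631 20 0;289 631 20 0;289 631 20 0;289 631 20 0;289 631 20 0;289 631 20 0;289 631 20 0;289 631 20 0;289 631 20 0;289 631 20 0;289 631 20 0;289 631 20 0;289 631 20 0;289 631 20 0;289 631 20 0;289 631 20 0;289 631 20 0;289 631 20 0;289 631 20 0;289 631 20 0",
  "grip": 1
}}

```text
time: 2.82
ee_pos: [0.5523, 0.064, 0.251]
orientation: [3.067, 0.68, -0.002]
wrist_force: [0.4, 0.2, 0.0]
opening: 0.0854
gripper_force: 0.0
```

```bash
python3 - <<'E'
from h import *
w=snap("wrist");cv2.imwrite("pics/w1.png",cv2.resize(w["bgr"],None,fx=1.5,fy=1.5))
s=manip.get_state();print(s["ee_pos"],s["orientation"],s["joints"],s["time"])
for X in([.553,.0645,.118],[.553,.0645,.088]):print(proj(w,X)*1.5)
E
```

```text
[0.55218689 0.06347943 0.25099302] [ 3.06706396e+00  6.78176418e-01 -1.71409399e-03] [ 3.64785666e-02  1.57678547e-01  1.77792455e+00 -6.78928544e-04
  1.20698296e+00  1.17228804e+00] 2.8667
[387.56151589 273.51653588]
[387.40102819 259.78038161]
```

View pics/w1.png

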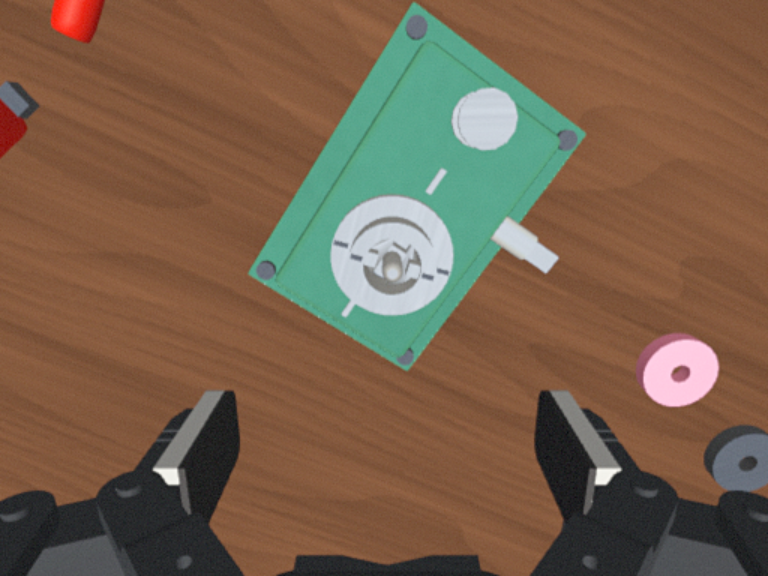

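The wrist picture shows the roll centred near (392,255), the flange index lines at (341,244) and (443,271), ribs at (436,181) and (348,309), and the follower top at (487,119).

```bash
python3 - <<'E'
from h import *
w=snap("wrist")
r=lambda u,v,z:ray(w,u/1.5,v/1.5,z)[:2]
f1,f2=r(341,244,.082),r(443,271,.082); fc=r(392,255,.082); fo=r(486,119,.082); r1,r2=r(436,181,.0495),r(348,309,.0495)
h1,h2=r(356,258,.104),r(428,277,.104)
tip=r(392,262,.118)
ang=lambda d:np.arctan2(d[1],d[0])
print("flange",fc,(f1+f2)/2,"hub",(h1+h2)/2,"tip",tip,"foll",fo,np.hypot(*(fo-fc)))
print("ribmid",(r1+r2)/2, np.hypot(*(r1-r2)))
print("yaw bender",ang(fo-fc),ang(r1-r2),"roll",ang(f2-f1),ang(h2-h1),np.hypot(*(f2-f1)))
g=cv2.cvtColor(w["bgr"],cv2.COLOR_BGR2GRAY)
bl=cv2.inRange(cv2.cvtColor(w["bgr"],cv2.COLOR_BGR2HSV),(0,0,0),(179,60,255))
roi=np.zeros_like(bl);roi[125:215,215:307]=bl[125:215,215:307]
E
```

```text
flange [0.5554362  0.06201677] [0.55404392 0.0610662 ] hub [0.55362061 0.06130146] tip [0.55986669 0.06454387] foll [0.65004624 0.04727353] 0.09575187662235284
ribmid [0.55243258 0.06150882] 0.10685655959582085
yaw bender -0.15458833714072703 -0.15499387730279385 roll -1.4019466473295543 -1.4027740813445813 0.06544432303437245
```

Request:
{"name": "step_arm", "arguments": {
  "motion": "1 -2 -40 0;1 -2 -80 0;1 -2 -120 0;1 -2 -150 0;1 -2 -169 0;1 -2 -169 0;1 -2 -169 0",
  "grip": 1
}}

```text
time: 3.5
ee_pos: [0.5526, 0.0611, 0.0814]
orientation: [-3.068, -0.676, 0.005]
wrist_force: [0.3, 0.2, 0.1]
opening: 0.0854
gripper_force: 0.0
```

Request:
{"name": "step_arm", "arguments": {
  "motion": "0 0 0 0;0 0 0 0;0 0 0 0;0 0 0 0;0 0 0 0;0 0 0 0;0 0 0 0;0 0 0 0;0 0 0 0;0 0 0 0",
  "grip": -1
}}

```text
time: 4.33
ee_pos: [0.556, 0.0622, 0.085]
orientation: [3.066, 0.68, 0.007]
wrist_force: [-1.1, -1.3, 6.0]
opening: 0.0502
gripper_force: 62.0
```

Request:
{"name": "step_arm", "arguments": {
  "motion": "0 0 0 0.1;0 0 0 0.2;0 0 0 0.3;0 0 0 0.4;0 0 0 0.5;0 0 0 0.6;0 0 0 0.7;0 0 0 0.8;0 0 0 0.9;0 0 0 1.0;0 0 0 1.1;0 0 0 1.2;0 0 0 1.25;0 0 0 1.25;0 0 0 1.25;0 0 0 1.25"
}}

```text
time: 5.67
ee_pos: [0.5534, 0.0626, 0.0819]
orientation: [-2.091, -2.344, 0.0]
wrist_force: [0.2, 0.2, -4.8]
opening: 0.0504
gripper_force: 63.4
```

```bash
python3 - <<'E'
from h import *
b=snap("side");w=snap("wrist")
cv2.imwrite("pics/t1.png",np.hstack([cv2.resize(crop(b["bgr"],225,130,90,110,4),(360,440)),crop(w["bgr"],130,60,250,275,1.6)]))
s=manip.get_state();print(s["ee_pos"],s["orientation"],s["joints"],s["torque"],s["wrist_force"])
E
```

```text
[0.55343895 0.06249416 0.08196332] [-2.09053445e+00 -2.34423663e+00  5.84048068e-04] [ 3.41741108e-02  3.69185259e-01  1.89477560e+00  1.96838200e-04
  8.78328875e-01 -8.02420463e-02] [ 0.11500462 -0.08004309  0.00202048] [ 0.37394563  0.36452933 -6.19570552]
```

View pics/t1.png

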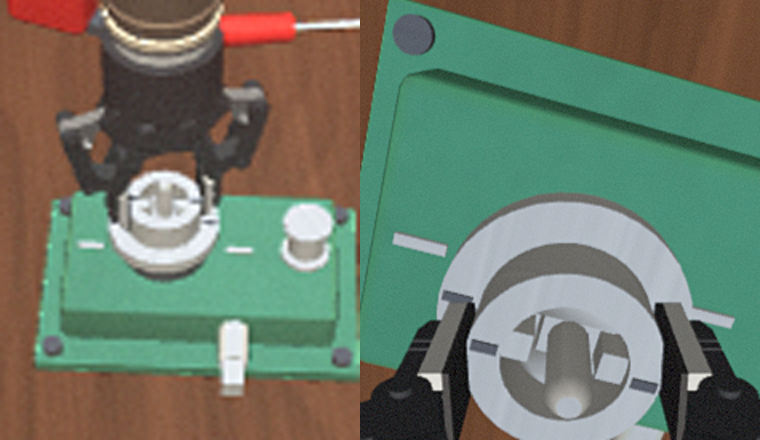

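The roll's index lines now point along the ribs, and the gripper carries the roll's weight (about -6 N). I'll release it so it can drop.

Request:
{"name": "step_arm", "arguments": {
  "motion": "0 0 0 0;0 0 0 0;0 0 0 0;0 0 0 0;0 0 0 0;0 0 0 0",
  "grip": 1
}}

```text
time: 6.27
ee_pos: [0.5541, 0.0624, 0.0827]
orientation: [2.09, 2.345, 0.001]
wrist_force: [0.5, -1.3, 0.8]
opening: 0.0855
gripper_force: 0.0
```

Request:
{"name": "step_arm", "arguments": {
  "motion": "0 0 40 0;0 0 80 0;0 0 120 0;0 0 150 0;0 0 168 0;0 0 168 0;0 0 168 0"
}}

```text
time: 6.85
ee_pos: [0.5546, 0.0624, 0.2517]
orientation: [2.089, 2.344, 0.003]
wrist_force: [-0.6, 0.6, -0.5]
opening: 0.0853
gripper_force: 0.0
```

```bash
python3 - <<'E'
from h import *
b=snap("side");w=snap("wrist")
cv2.imwrite("pics/t2.png",np.hstack([crop(b["bgr"],225,150,80,88,5),crop(w["bgr"],190,90,160,176,2.5)]))
s=manip.get_state();print(s["ee_pos"],s["orientation"])
for p,o,k in((b,(225,150),5),(w,(190,90),2.5)):
  for z in(.118,.104,.092,.082,.07): print(z,((proj(p,[.5538,.0622,z])-o)*k).round())
E
```

```text
[0.55253562 0.06236185 0.24851624] [-2.08859034 -2.34376191  0.00342875]
0.118 [201. 122.]
0.104 [201. 140.]
0.092 [201. 154.]
0.082 [201. 166.]
0.07 [201. 180.]
0.118 [172. 238.]
0.104 [172. 227.]
0.092 [172. 218.]
0.082 [172. 211.]
0.07 [172. 203.]
```

View pics/t2.png

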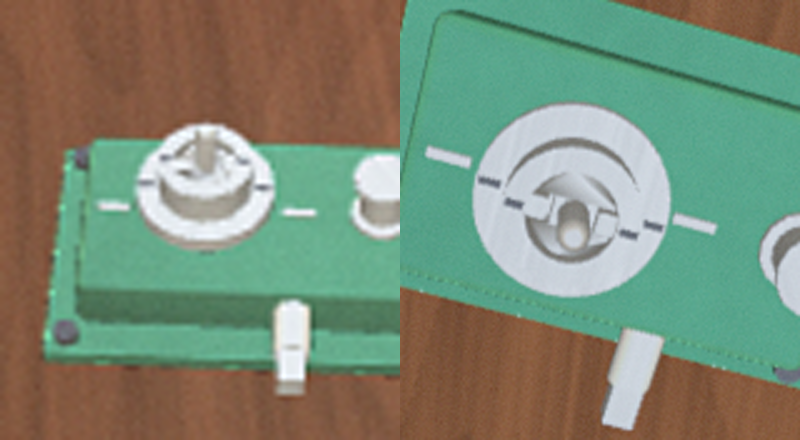

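The roll is seated: its flange lines are centred at (570,205) and its hub lines at (571,218) in the right crop, which match the predicted heights of 70 and 92 mm. Next is the washer.

Request:
{"name": "step_arm", "arguments": {
  "motion": "-51 -366 0 0;-51 -366 0 0;-51 -366 0 0;-51 -366 0 0;-51 -366 0 0;-51 -366 0 0;-51 -366 0 0;-51 -366 0 0;-51 -366 0 0;-51 -366 0 0;-51 -366 0 0;-51 -366 0 0;-51 -366 0 0;-51 -366 0 0"
}}

```text
time: 8.12
ee_pos: [0.5028, -0.3019, 0.2495]
orientation: [-2.087, -2.346, -0.0]
wrist_force: [0.2, 0.0, 0.1]
opening: 0.0851
gripper_force: 0.0
```

```bash
python3 - <<'E'
from h import *
w=snap("wrist");s=manip.get_state();print(s["ee_pos"],s["joints"])
c=proj(w,[.503,-.304,.014]);print(c)
hsv=cv2.cvtColor(w["bgr"],cv2.COLOR_BGR2HSV);
m=((hsv[...,1]<70)&(hsv[...,2]<150)).astype(np.uint8)
n,l,st,ce=cv2.connectedComponentsWithStats(m)
for i in range(1,n):
    if st[i,4]>300: print(st[i],ce[i],ray(w,*ce[i],.01).round(4))
cv2.imwrite("pics/w3.png",w["bgr"])
E
```

```text
[ 0.50298707 -0.30201722  0.24982307] [-6.15071396e-01  2.18856891e-01  1.70768846e+00  2.17811712e-04
  1.21604592e+00 -7.32188910e-01]
[258.31057989 160.67358355]
[ 111   45   87   88 5653] [153.18821864  88.66955599] [ 0.3836 -0.2408  0.01  ]
[ 231  133   54   54 2175] [257.87494253 159.48689655] [ 0.5025 -0.3036  0.01  ]
[    0   260   162   124 11296] [ 89.7996636  340.09003187] [ 0.3059 -0.5768  0.01  ]
[  354   260   158   124 11087] [423.86200054 339.76440877] [ 0.7536 -0.5231  0.01  ]
[ 190  370  141   14 1484] [258.03571429 377.51819407] [ 0.5392 -0.6138  0.01  ]
```

View pics/w3.png

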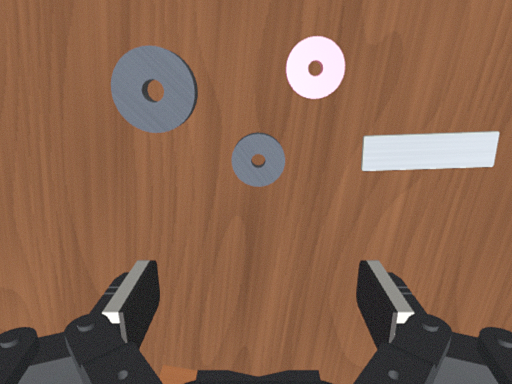

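Request:
{"name": "step_arm", "arguments": {
  "motion": "0 -2 -40 0;0 -2 -80 0;0 -2 -120 0;0 -2 -160 0;0 -2 -195 0;0 -2 -220 0;0 -2 -238 0;0 -2 -247 0;0 -2 -251 0;0 -2 -251 0;0 -2 -251 0;0 -2 -251 0"
}}

```text
time: 9.17
ee_pos: [0.5043, -0.3064, 0.0011]
orientation: [2.087, 2.343, 0.001]
wrist_force: [-0.4, -0.1, 1.1]
opening: 0.0856
gripper_force: 0.0
```

Request:
{"name": "step_arm", "arguments": {
  "motion": "0 0 0 0;0 0 0 0;0 0 0 0;0 0 0 0;0 0 0 0;0 0 0 0;0 0 0 0;0 0 0 0;0 0 0 0;0 0 0 0",
  "grip": -1
}}

```text
time: 10.0
ee_pos: [0.5038, -0.3064, 0.0011]
orientation: [2.089, 2.344, 0.0]
wrist_force: [-1.0, 1.3, 4.9]
opening: 0.0578
gripper_force: 63.3
```

Request:
{"name": "step_arm", "arguments": {
  "motion": "0 0 30 0;0 0 70 0;0 0 110 0;0 0 150 0;0 0 190 0;0 0 220 0;0 0 220 0;0 0 220 0;0 0 220 0;0 0 220 0;0 0 220 0"
}}

```text
time: 10.92
ee_pos: [0.5011, -0.3044, 0.2162]
orientation: [-2.086, -2.341, 0.001]
wrist_force: [-0.8, 0.8, -2.5]
opening: 0.0576
gripper_force: 66.6
```

```bash
python3 - <<'E'
from h import *
w=snap("wrist");s=manip.get_state();print(s["ee_pos"],s["opening"],s["wrist_force"])
p=s["ee_pos"]
for dz in(.006,.012,.02): print(dz,((proj(w,p+[0,0,dz])-[160,180])*2.5).round())
cv2.imwrite("pics/w4.png",crop(w["bgr"],160,180,200,200,2.5))
E
```

```text
[ 0.50142678 -0.30464416  0.2165353 ] 0.05758456150361714 [ 0.352745   0.1023602 -2.4331916]
0.006 [248. 234.]
0.012 [248. 253.]
0.02 [248. 279.]
```

View pics/w4.png

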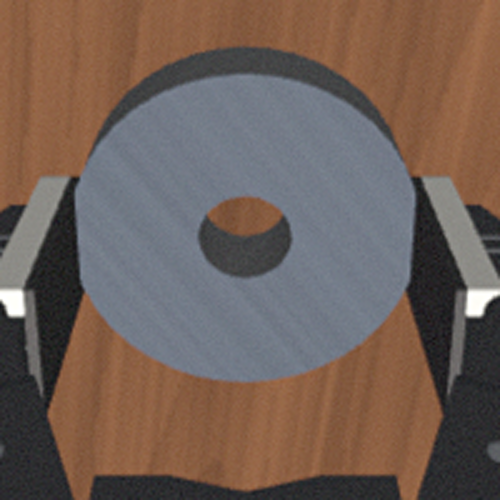

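The washer is held level. Its hole is centred at crop (245,237), about 3–4 mm ahead of the TCP along tool +x. I'll work out the offset.

```bash
python3 - <<'E'
from h import *
P=[]
for i in range(4):
    w=snap("wrist");s=manip.get_state();P.append(s["ee_pos"])
    im=w["bgr"][180:380,160:360]; h=cv2.cvtColor(im,cv2.COLOR_BGR2HSV)
    print(s["ee_pos"].round(4),s["joints"].round(4))
p=np.mean(P,0);print(p)
for dz in(.011,.013,.015):
    for uv in((245,237),): print(dz,(ray(w,160+uv[0]/2.5,180+uv[1]/2.5,p[2]+dz)-p).round(4))
    e=[ray(w,160+x/2.5,180+227/2.5,p[2]+dz) for x in(76,415)];print("width",np.linalg.norm(e[1]-e[0]))
    e=[ray(w,160+245/2.5,180+y/2.5,p[2]+dz) for y in(73,381)];print("height",np.linalg.norm(e[1]-e[0]),((e[0]+e[1])/2-p).round(4))
E
```

```text
[ 0.5017 -0.3048  0.2169] [-0.6201  0.2523  1.7357 -0.      1.1578 -0.7351]
[ 0.502  -0.3051  0.2174] [-0.6202  0.252   1.7351 -0.      1.1578 -0.7351]
[ 0.5023 -0.3053  0.2179] [-6.2010e-01  2.5160e-01  1.7346e+00 -1.0000e-04  1.1578e+00 -7.3510e-01]
[ 0.5025 -0.3054  0.2183] [-0.6201  0.2512  1.7342  0.      1.1579 -0.7351]
[ 0.50212508 -0.30512866  0.21763703]
0.011 [-0.0003  0.0017  0.011 ]
width 0.05830399968439413
height 0.06029266329852616 [-0.0003  0.0017  0.011 ]
0.013 [-0.0004  0.0029  0.013 ]
width 0.05741099988441313
height 0.059369204589735027 [-0.0004  0.0029  0.013 ]
0.015 [-0.0006  0.0041  0.015 ]
width 0.05651800008443215
height 0.05844574588094396 [-0.0006  0.0041  0.015 ]
```

Request:
{"name": "step_arm", "arguments": {
  "motion": "51 365 0 0;51 365 0 0;51 365 0 0;51 365 0 0;51 365 0 0;51 365 0 0;51 365 0 0;51 365 0 0;51 365 0 0;51 365 0 0;51 365 0 0;51 365 -40 0;51 365 -64 0;51 365 -64 0;51 365 -64 0;51 365 -64 0;51 365 -64 0;51 365 -64 0;51 365 -64 0;51 365 -64 0"
}}

```text
time: 12.83
ee_pos: [0.5546, 0.0593, 0.1565]
orientation: [2.089, 2.344, 0.002]
wrist_force: [0.1, 0.1, -2.9]
opening: 0.0576
gripper_force: 66.6
```

```bash
python3 - <<'E'
from h import *
for i in range(3):
    b=snap("scene");s=manip.get_state();print(s["ee_pos"].round(4),s["wrist_force"].round(1))
d=snap("side");w=snap("wrist")
cv2.imwrite("pics/p1.png",np.hstack([crop(b["bgr"],240,140,70,80,5),crop(d["bgr"],235,130,70,80,5)]))
cv2.imwrite("pics/p1w.png",crop(w["bgr"],160,180,200,200,2.5))
E
```

```text
[0.5543 0.0594 0.1562] [-0.4 -0.7 -2.7]
[0.5542 0.0594 0.1559] [ 0.1  0.4 -3.1]
[0.554  0.0594 0.1557] [ 0.3 -0.8 -2.6]
```

View pics/p1w.png

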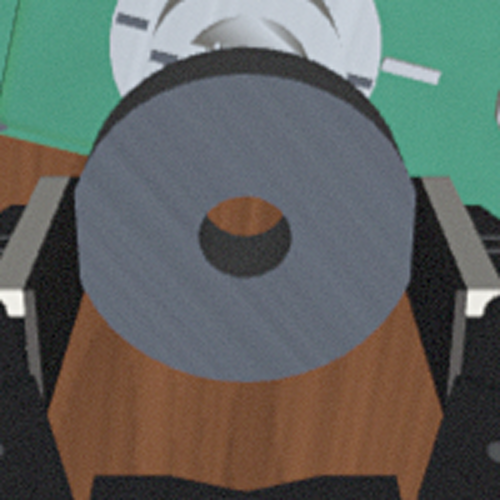

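The hub's index lines are visible at (163,57) and (360,81), and the washer's hole is at (245,237). From the same picture I'll compare the axis with the hole.

```bash
python3 - <<'E'
from h import *
w=snap("wrist");s=manip.get_state();p=s["ee_pos"];print(p)
q=lambda u,v,z:ray(w,160+u/2.5,180+v/2.5,z)
a,b=q(163,57,.092),q(360,81,.092);print("axis",(a+b)/2,np.linalg.norm(a-b),np.arctan2(*(b-a)[1::-1]))
for dz in(.011,.013): print("hole",q(245,237,p[2]+dz))
E
```

```text
[0.55375069 0.05944795 0.15528005]
axis [0.55721989 0.06526056 0.092     ] 0.050340697760501235 -0.013794009681471125
hole [0.55330926 0.06137072 0.16628005]
hole [0.55316863 0.0625753  0.16828005]
```

```bash
python3 - <<'E'
from h import *
w=snap("wrist");s=manip.get_state();p=s["ee_pos"];print(p)
q=lambda u,v,z:ray(w,160+u/2.5,180+v/2.5,z)[:2]
d=np.array([np.cos(-.155),np.sin(-.155)])
print(q(412,71,.0495)-.0534*d, q(132,20,.070)+.0327*d)
a,b=q(383,63,.0495),q(440,78,.0495);print(np.arctan2(*(b-a)[::-1]))
# flange outline in picture: left/right edge at visible rows
print(q(111,60,.07),q(381,60,.07),np.linalg.norm(q(111,60,.07)-q(381,60,.07)))
E
```

```text
[0.55370965 0.05946152 0.15522198]
[0.55278744 0.0626905 ] [0.55361508 0.06238727]
-0.1539452878082813
[0.51634654 0.05509894] [0.59127427 0.06377067] 0.0754278698352025
```

View pics/p1.png

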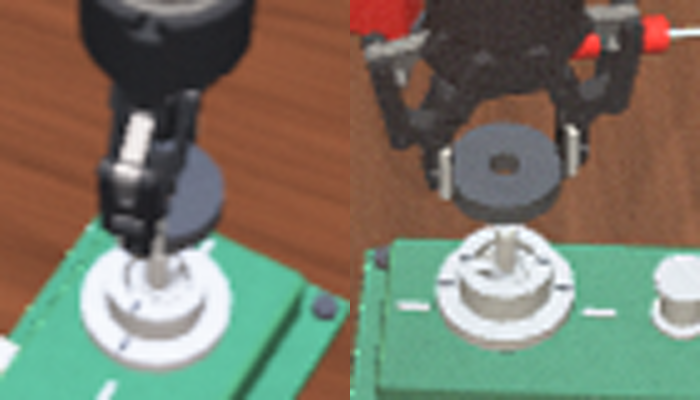

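The rib and flange put the axis at (0.553, 0.0625), and the hole is at (0.553, 0.062–0.0626). They're aligned, so I'll lower it past the stud tip and check the force.

Request:
{"name": "step_arm", "arguments": {
  "motion": "0 0 -10 0;0 0 -20 0;0 0 -28 0;0 0 -34 0;0 0 -40 0;0 0 -46 0;0 0 -46 0;0 0 -46 0;0 0 -46 0"
}}

```text
time: 13.93
ee_pos: [0.5541, 0.0594, 0.1095]
orientation: [2.09, 2.345, 0.001]
wrist_force: [0.2, -0.2, -3.2]
opening: 0.0574
gripper_force: 66.6
```

Request:
{"name": "step_arm", "arguments": {
  "motion": "0 0 -6 0;0 0 -11 0;0 0 -14 0;0 0 -14 0;0 0 -14 0;0 0 -14 0"
}}

```text
time: 14.43
ee_pos: [0.5539, 0.0594, 0.0953]
orientation: [2.09, 2.345, 0.0]
wrist_force: [0.6, 0.5, -1.4]
opening: 0.0572
gripper_force: 66.6
```

Request:
{"name": "step_arm", "arguments": {
  "motion": "0 0 -1 0;0 0 -2 0;0 0 -2 0;0 0 -2 0;0 0 -2 0"
}}

```text
time: 14.85
ee_pos: [0.5538, 0.0594, 0.0933]
orientation: [2.09, 2.345, 0.0]
wrist_force: [-0.3, -0.9, -2.9]
opening: 0.0573
gripper_force: 66.6
```

Request:
{"name": "step_arm", "arguments": {
  "motion": "0 0 0 0;0 0 0 0;0 0 0 0;0 0 0 0;0 0 0 0;0 0 0 0;0 0 0 0",
  "grip": 1
}}

```text
time: 15.43
ee_pos: [0.5539, 0.0594, 0.0934]
orientation: [2.09, 2.345, 0.0]
wrist_force: [0.2, 0.5, -0.3]
opening: 0.0855
gripper_force: 0.0
```

Request:
{"name": "step_arm", "arguments": {
  "motion": "0 0 30 0;0 0 70 0;0 0 110 0;0 0 150 0;0 0 160 0;0 0 160 0;0 0 160 0;0 0 160 0;0 0 160 0"
}}

```text
time: 16.18
ee_pos: [0.5519, 0.0594, 0.2503]
orientation: [-2.087, -2.342, 0.006]
wrist_force: [0.3, -0.6, -0.0]
opening: 0.0855
gripper_force: 0.0
```

```bash
python3 - <<'E'
from h import *
b=snap("side");w=snap("wrist");s=manip.get_state();print(s["ee_pos"],s["time"],s["wrist_force"])
cv2.imwrite("pics/f.png",np.hstack([crop(b["bgr"],225,150,80,88,5),crop(w["bgr"],190,90,160,176,2.5)]))
for p,o,k in((b,(225,150),5),(w,(190,90),2.5)):
  for z in(.118,.106,.092): print(z,((proj(p,[.5535,.0622,z])-o)*k).round())
E
```

```text
[0.55237939 0.05934109 0.25074836] 16.2833 [ 0.3747234   0.16165855 -0.0443685 ]
0.118 [200. 122.]
0.106 [200. 137.]
0.092 [201. 154.]
0.118 [178. 229.]
0.106 [178. 220.]
0.092 [178. 209.]
```

View pics/f.png

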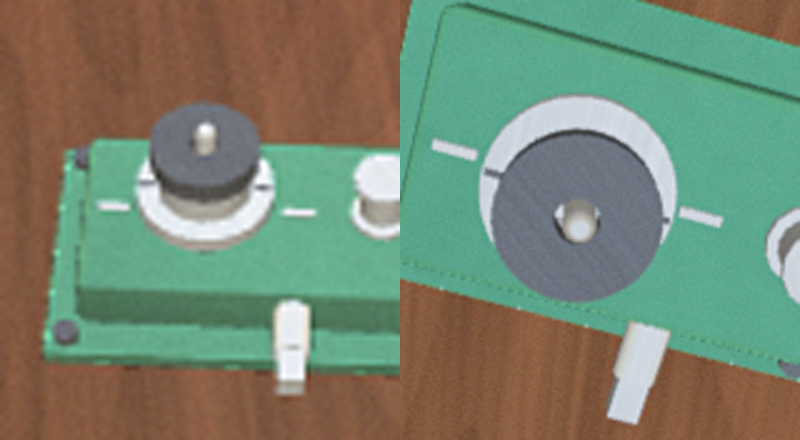

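The washer lies flat over the stud, with its disc centred at about (577,216) around the stud at (578,220), and the roll is seated. I'll hand in the job.

```bash
python3 -c "
from plant import manip
print(manip.finish_job())"
```

```text
the job is handed in; nothing more can be done
None
```

The roll is turned and seated on the collar, the washer lies flat on it over the stud, the gripper is clear and the job is handed in at about 16 s; the hand-in returned no verdict, so this rests on the final camera check.

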